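Jog the window blind with its spring-centred paddle switch

ROBOT

A 7-joint arm with a two-finger parallel gripper is mounted at the origin on a cart in front of the work surface, level with it; the furniture and walls round the work are solid. World frame = base frame: x ahead of the robot, y to its left, z up, the work surface at z = 0. Lengths are in mm, angles in degrees, forces in N, time in s.
With the tool pointing down it reaches from about 425 to 800 mm from the base axis. Payload 8.3 kg.
Tool frame: the origin (TCP) lies between the finger pads; the fingertips stand 17 mm ahead of it and the grasp point (between the pads) lies 2 mm behind it (ctrl.nose_length is the distance from the TCP to the fingertips, in mm); z points along the fingers, y is the direction in which the jaws open and shut (so a half turn about z gives the same grasp; the last joint's range is limited). The gripper opens to 85 mm and grips with 20 to 120 N. Pads are 22 mm wide; open, the fingers measure 114 mm over their backs; the gripper's body (76 mm by 85 mm) begins 54 mm behind the grasp point. The pads swing forward as they close: fully open they stand 13 mm farther back than shut.
Start: joints at [-79.062, 21.967, 0.94, 78.501, -0.361, 79.538, -2.664], TCP at [156.877, 604.974, 248.279] pointing down, gripper open.
Joint ranges: [-169.22, 169.22], [-14.56, 117.87], [-87.37, 89.26], [10.42, 133.3], [-82.24, 262.24], [0.94, 117.77], [-172.7, 172.7]. Speed limits (degrees/s): [136.94, 136.94, 172.46, 172.46, 180, 180, 180].

INTERFACE

Orientations are given as [roll, pitch, yaw] about the fixed x, y, z axes, in that order (R = Rz(yaw) Ry(pitch) Rx(roll)).
In Python, from workcell import ctrl gives the robot as it stands.
- The arm moves only by the tool move_arm, never from a script. Its argument "plan" is one flat list of numbers, 5 for each row, row after row: the gripper's target within -1 to 1 (fully open at 1, half-way at 0, shut at -1), then the shift along the tool's x, y, z in mm, then the turn about the tool's z in rad. In form: [jaw, tx, ty, tz, twist, jaw, tx, ty, tz, twist, ...]. A call has 1 to 8 rows; each row is the pose to reach, as a shift and turn from the pose commanded when the call began, along the tool's axes at that moment; what a row does not reach only later rows make up. A row lasts 1/12 s, in which the tool goes at most 41.7 mm and 7.16 degrees, less where a joint would pass 70% of its speed; a pose out of reach is approached as far as the arm can. A call with a gripper value outside its range is refused whole. The fingers move at their own pace and stop on an object; "grip_force" is the grip in N (left out, the last holds). Time passes only in rows, so rows that repeat a pose let the fingers close. It gives the time, the measured TCP pose, the force and the opening at its end, in the units of the state.
- ctrl.sense(): the state, without advancing time (a new reading comes with each control period).
- ctrl.grab_frame(name): name is "scene" or "top" or "wrist"; returns a dict with "image" (420x560x3 uint8, red, green, blue), "fx", "fy", "cx", "cy" (pixels), "k1" (the pictures are not rectified: a ray, as slopes to the right and down, at radius r is drawn at 1 + k1 r^2 times it, then the intrinsics apply), "extrinsics" (4x4, takes a point from camera to world coordinates); the wrist camera has in their place "hand_eye" (4x4, takes a point from camera to tool coordinates, whose origin is the TCP and whose axes are the flange's). Camera axes: x right, y up, looking along -z (the intrinsics and any distortion apply to the point x, -y, -z); pixel columns grow to the right and rows downward; lengths in mm; the calibration is good to about 2 mm. A picture is of the moment at which its call begins: read the wrist's pose just before it. There is no depth.
- ctrl.sign_off(): hands the job in, once; it reports no verdict.
The state is a dict: "clock": time; "joint_positions": joint angles; "joint_velocities": joint speeds; "effort": joint torques, N m; "position": TCP position; "orientation": TCP orientation; "ft_force": force on the tool from outside, world axes, zero at the start; "ft_torque": the same for the moment, N m; "gripper_width": opening from 0.0 (shut) to 1.0 (fully open).
Only numpy, scipy, OpenCV 4.12 (cv2) and the standard library are available. Lean on these libraries where they do the work, as an engineer would, in place of code of your own. Each camera call takes 0.05 s, during which the arm holds its last target. There are 200 camera calls.

TASK

Bring the workshop's window blind down a little: on the switch box with the flat paddle lever, push the lever well over towards the end of its box that carries the small round dome, hold it there for a good second, then let go so that it springs back upright. Do not push it towards the end with the raised bar, and leave the other switch (the lever with a ball on top) alone.

Things in the scene. Friction and masses are not known exactly. Their poses are not given: they have to be found in the camera images.
- paddle_switch: Grey box, aluminium top plate, screwed down; 70 (own x; 105 over its two low feet) x 120 (own y) x 44 mm high; lever with a flat black paddle. Origin: centre of underside, z up. On the plate, 37 mm from the middle: at the +y end a black round dome (18 mm wide, 5 high), at the -y end a black raised bar (38 x 7 mm, 4 high). Any yaw; left or right of the other box.
- paddle_lever (a joint): Its lever, mid-plate, hinged along box x 40 mm above worktop. 0 upright, + towards dome (box +y); stops +-0.6 rad; blind runs beyond +0.35. Spring 0.4 N m/rad (about 4 N when fully over) recentres it without bounce. Upright, paddle is 28 mm wide (box x), 10 thick (y), 68 to 110 mm above worktop, on an 8 mm stem; rubber boot at its foot, 34 mm wide, up to 54 mm above worktop.
- ball_switch: The other switch box, same housing and marks, also screwed down, but its lever carries a black ball 27 mm across. Origin: centre of the underside, z up; dome at its +y end, bar at its -y end. To be left alone.
- ball_lever (a joint): Spring-centred lever of the ball switch, hinged like the other: 0 upright, positive towards its dome; ball centre 97 mm above the worktop, top 110 mm. To be left alone.
Things that resemble listed ones, but are neither listed nor needed, are in the scene too. What is shaped like the paddle_switch but green is not meant.

How it is judged (in metres and radians):
On the way:
1. the paddle lever is held well over (beyond 0.35 rad) towards the dome for 0.8 s (value of joint paddle_lever above 0.35 rad), for 0.8 s.
At the end, for the whole second after the job is handed in: After having been held over towards the dome, the paddle lever has sprung back upright (within 0.08 rad), and the ball lever stands upright too (within 0.08 rad) (value of joint paddle_lever between -0.08 and 0.08 rad and value of joint ball_lever between -0.08 and 0.08 rad); the robot touches nothing.
It fails at once if the paddle lever is pushed towards the bar (beyond 0.25 rad) (value of joint paddle_lever below -0.25 rad).
It fails at once if the ball lever is pushed to either side (beyond 0.2 rad) (value of joint ball_lever above 0.2 rad or value of joint ball_lever below -0.2 rad).
It also fails if it takes over 32 s, if anything falls off the work surface, if the arm or the gripper's body presses on something with over 40 N, if the wrist force passes 120 N, or if a joint passes its speed limit or range.

## Working session

There is one attempt and no reset: what is moved stays moved. The work goes in short steps, Python scripts to look and compute and a tool call to move; the robot and the scene stay as the last step left them, time stands still between calls to the robot, and variables do not carry over. Pictures are saved under pics/ and viewed, about 8 in all and at most 12, crops included, and the job is handed in when it is done.

Besides the shell and the picture viewer there is one more tool, called after "Request:" as name(argument=value, ...), one argument or row to a line, values as JSON. move_arm: Moves the arm, as the interface text tells. Its arguments: {"type":"object","properties":{"plan":{"type":"array"},"grip_force":{"type":"number"}},"required":["plan"]}

```bash
mkdir -p pics
cat > h.py <<'E'
import numpy as np, cv2
from workcell import ctrl
from scipy.spatial.transform import Rotation as R
def grab(n):
    s=ctrl.sense(); f=ctrl.grab_frame(n)
    if n=="wrist":
        T=np.eye(4);T[:3,:3]=R.from_euler('xyz',s["orientation"],degrees=True).as_matrix();T[:3,3]=s["position"]
        f["E"]=T@np.array(f["hand_eye"])
    else: f["E"]=np.array(f["extrinsics"])
    return f
def ray(f,u,v):
    K=np.array([[f["fx"],0,f["cx"]],[0,f["fy"],f["cy"]],[0,0,1.]])
    p=cv2.undistortPoints(np.array([[[u,v]]],float),K,np.array([f["k1"],0,0,0.]))[0,0]
    d=f["E"][:3,:3]@np.array([p[0],-p[1],-1]); return f["E"][:3,3],d
def onz(f,u,v,z):
    o,d=ray(f,u,v); return (o+d*(z-o[2])/d[2]).round(1)
def save(f,n,crop=None,k=1):
    im=f["image"][:,:,::-1]
    if crop: a,b,c,d=crop; im=im[b:d,a:c]
    cv2.imwrite("pics/"+n,cv2.resize(np.ascontiguousarray(im),None,fx=k,fy=k))
E
python3 - <<'E'
from h import *
import pickle
print(ctrl.sense())
for n in("top","scene"):
    f=grab(n);save(f,n+".png",k=1.42);pickle.dump(f,open(n+".pkl","wb"));print(n,f["E"].round(2).tolist(),f["fx"],f["k1"])
E
```

```text
{'clock': 0.0, 'joint_positions': array([-79.06286718,  22.01611261,   0.93644906,  78.56294629,
        -0.36188129,  79.54038405,  -2.66278755]), 'joint_velocities': array([ 0.09278498,  0.05508057,  0.0270217 ,  0.0465725 ,  0.01326931,
       -0.06581965,  0.01707612]), 'effort': array([-2.76016972e-04, -6.27583194e+01,  8.44327491e-01, -3.71835172e+01,
        1.67256914e-02,  1.39567087e-02, -2.60996865e-05]), 'position': array([156.74031356, 604.51402248, 247.25631893]), 'orientation': array([-1.79883325e+02,  7.18491289e-04,  1.65465491e+02]), 'ft_force': array([ 0.09433854, -1.16452232, -0.30577306]), 'ft_torque': array([-0.00594926,  0.00927753, -0.01514227]), 'gripper_width': 0.999395261142002}
top [[-0.01, 0.98, -0.17, 272.42], [-1.0, -0.01, -0.03, 263.77], [-0.03, 0.17, 0.98, 949.81], [0.0, 0.0, 0.0, 1.0]] 400.0456429118096 -0.01662420165529832
scene [[-0.78, 0.31, -0.54, -285.84], [-0.62, -0.35, 0.7, 1195.22], [0.03, 0.89, 0.46, 672.4], [0.0, 0.0, 0.0, 1.0]] 517.8797926379779 -0.17678330927109137
```

View pics/top.png

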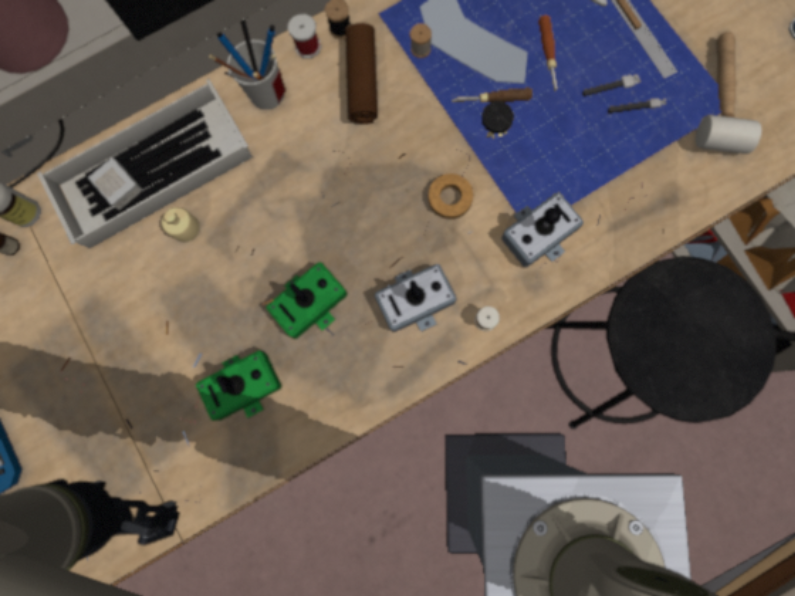

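View pics/scene.png

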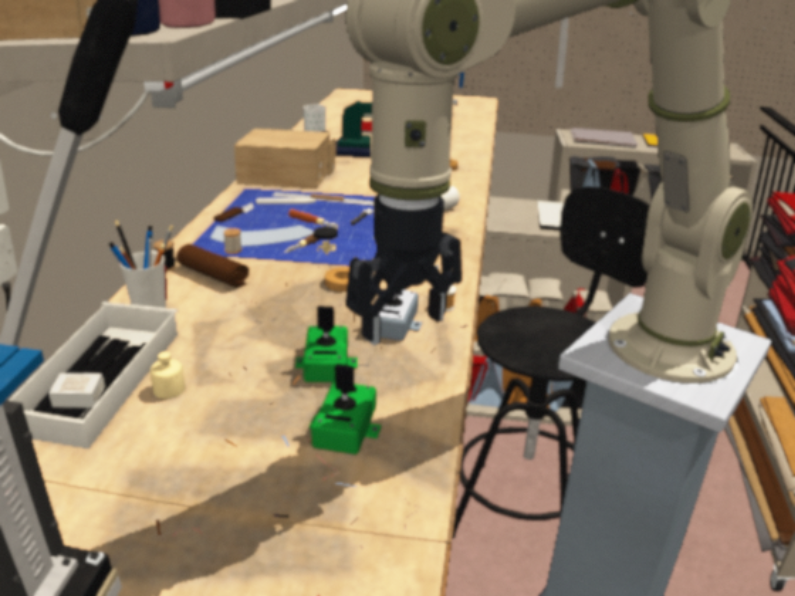

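The top view shows two grey boxes, at about (415,297) and (543,228) in scaled pixels, and two green decoys at (307,298) and (237,385). I'll zoom in on the grey ones.

Run:
```python
from h import *
import pickle
f=pickle.load(open("top.pkl","rb")); save(f,"topz.png",(250,120,430,250),4.4)
for n,u,v in(("A",415,297),("B",543,228)): print(n,onz(f,u/1.42,v/1.42,44))
```

```text
A [435.8 263.8  44. ]
B [548.2  51.7  44. ]
```

View pics/topz.png

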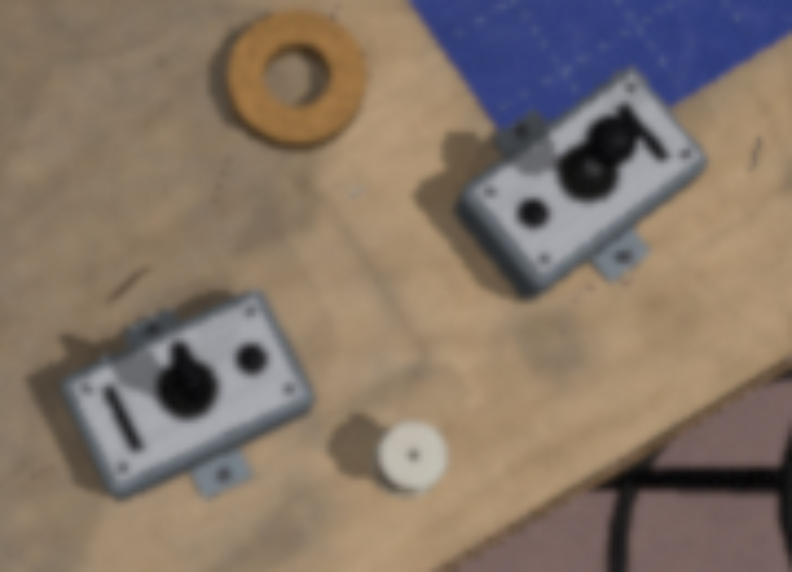

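The left grey box carries the thin paddle (at zoomed (182,355)). Its dome is at (252,358), its bar at (123,418) and its boot at (187,387). The right box has the ball. Next I'll compute the pose.

Run:
```python
from h import *
import pickle
f=pickle.load(open("top.pkl","rb"))
g=lambda x,y,z:onz(f,250+x/4.4,120+y/4.4,z)
d,b,c=g(252,358,48),g(123,418,47),g(187,387,47)
print(d,b,c,np.linalg.norm((d-b)[:2]),"paddle top",g(181,347,110))
e=(d-b)[:2];m=(d+b)[:2]/2;yaw=np.degrees(np.arctan2(e[1],e[0]));print("mid",m,"dir of box +y",yaw)
s=ctrl.sense();Rt=R.from_euler('xyz',s["orientation"],degrees=True).as_matrix()
print(s["position"],Rt.round(3).tolist(),"delta to c in tool",Rt.T@(np.array([*m,200])-s["position"]))
```

```text
[452.8 229.1  48. ] [422.1 296.7  47. ] [438.1 263.2  47. ] 74.2445284179245 paddle top [446.3 265.9 110. ]
mid [437.45 262.9 ] dir of box +y -65.57520555088789
[156.80524544 604.57068417 247.3542633 ] [[-0.968, 0.251, -0.0], [0.251, 0.968, -0.002], [-0.0, -0.002, -1.0]] delta to c in tool [-357.42664652 -260.19316682   47.83794764]
```

Request:
move_arm(
  plan=[-1,-320,-214,0,0.892,-1,-320,-214,0,0.892,-1,-320,-214,0,0.892,-1,-320,-214,0,0.892,-1,-320,-214,0,0.892,-1,-320,-214,0,0.892,-1,-320,-214,0,0.892,-1,-320,-214,0,0.892],
)

```text
clock: 0.77
position: [379.4, 354.1, 248.1]
orientation: [-180.0, -0.0, 113.9]
ft_force: [1.4, 0.2, -0.4]
gripper_width: -0.001
```

Request:
move_arm(
  plan=[-1,-49,16,0,0,-1,-49,16,0,0,-1,-49,16,0,0,-1,-49,16,0,0,-1,-49,16,0,0],
)

```text
clock: 1.18
position: [412.4, 319.0, 247.9]
orientation: [-180.0, -0.0, 114.4]
ft_force: [-1.2, 0.2, -1.4]
gripper_width: -0.004
```

Run:
```python
from h import *
import pickle
print(ctrl.sense()["position"])
f=grab("wrist");save(f,"w1.png",k=1.42);pickle.dump(f,open("w1.pkl","wb"));print(f["E"].round(2).tolist())
```

```text
[412.40700157 318.99032123 247.94794862]
[[0.91, -0.4, -0.11, 384.16], [0.41, 0.88, 0.24, 381.68], [-0.0, -0.27, 0.96, 373.54], [0.0, 0.0, 0.0, 1.0]]
```

View pics/w1.png

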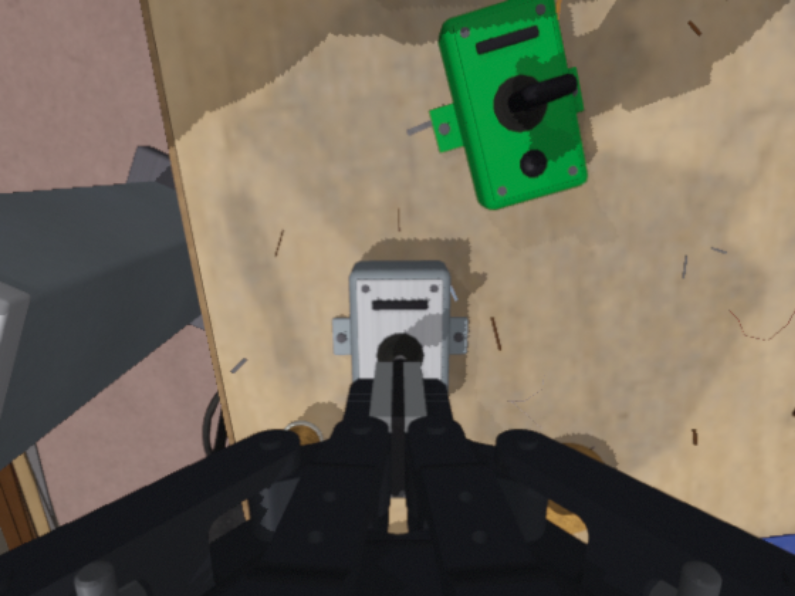

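The wrist view shows the bar at (400,305), with the box square to the tool and centred on the fingers. I'll check its position by ray before going down.

Run:
```python
from h import *
import pickle
f=pickle.load(open("w1.pkl","rb"));k=1.42
b=onz(f,400/k,305/k,48);l,r=onz(f,373/k,305/k,48),onz(f,428/k,305/k,48)
e=np.array([.413,-.910]);print(b,np.linalg.norm(l-r),"yaw",np.degrees(np.arctan2(*(r-l)[1::-1])),"centre",b[:2]+37*e,"boot",onz(f,400/k,349/k,52))
```

```text
[423.1 298.7  48. ] 36.69604883362788 yaw 24.469798612454106 centre [438.381 265.03 ] boot [435.4 271.6  52. ]
```

Request:
move_arm(
  plan=[-1,0,0,40,0,-1,0,0,80,0,-1,0,0,120,0,-1,0,0,148,0,-1,0,0,148,0,-1,-15,0,148,0,-1,-30,0,148,0,-1,-30,0,148,0],
)

```text
clock: 1.9
position: [427.3, 289.3, 102.0]
orientation: [179.9, 0.0, 114.3]
ft_force: [0.6, -0.9, 0.6]
gripper_width: -0.003
```

Request:
move_arm(
  plan=[-1,-5,0,0,0,-1,-10,0,0,0,-1,-14,0,0,0,-1,-18,0,0,0,-1,-22,0,0,0,-1,-25,0,0,0,-1,-25,0,0,0,-1,-25,0,0,0],
)

```text
clock: 2.57
position: [436.2, 268.1, 100.4]
orientation: [180.0, -0.0, 114.3]
ft_force: [1.3, 1.6, 2.4]
gripper_width: -0.002
```

Run:
```python
from h import *
import pickle
s=ctrl.sense();print(s["position"],s["ft_force"])
f=grab("wrist");save(f,"w2.png",(130,150,430,330),2.6);pickle.dump(f,open("w2.pkl","wb"))
```

```text
[436.18528629 268.09372013 100.42971879] [1.32036937 1.60506067 2.39474241]
```

View pics/w2.png

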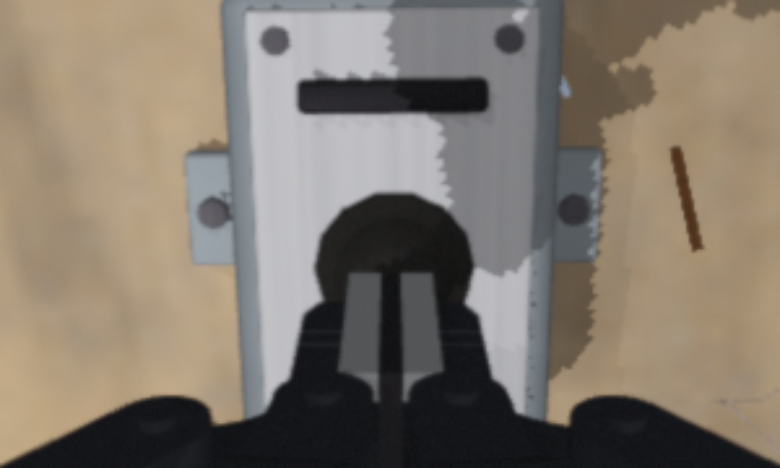

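The fingers are centred over the boot and the force is still small. I'll push on to about 15 mm past centre, then check from the scene camera.

Request:
move_arm(
  plan=[-1,-4,0,0,0,-1,-8,0,0,0,-1,-10,0,0,0,-1,-10,0,0,0],
)

```text
clock: 2.95
position: [440.0, 258.3, 100.1]
orientation: [-180.0, -0.0, 114.3]
ft_force: [-1.3, 2.7, -0.5]
gripper_width: -0.001
```

Run:
```python
from h import *
import pickle
w=pickle.load(open("w2.pkl","rb"));b=onz(w,130+393/2.6,150+96/2.6,48);print("bar",b,"centre",b[:2]+37*np.array([.413,-.910]))
for i in range(4):
    s=ctrl.sense();print(s["position"].round(1),s["ft_force"].round(1));f=grab("scene" if i%2 else "top")
    if i==3: 
        g=f;save(g,"s2.png",(200,160,360,280),3)
    if i==2:save(f,"t2.png",(250,150,370,240),4)
a=cv2.imread("pics/s2.png");t=cv2.imread("pics/t2.png");h=max(a.shape[0],t.shape[0])
cv2.imwrite("pics/c2.png",cv2.resize(cv2.hconcat([cv2.copyMakeBorder(x,0,h-x.shape[0],0,0,0) for x in(a,t)]),None,fx=.82,fy=.82))
```

```text
bar [423.  298.7  48. ] centre [438.281 265.03 ]
[440.  258.3 100.1] [-1.3  2.7 -0.5]
[439.9 258.5 100.1] [-1.5  3.6 -0.1]
[439.9 258.6 100.1] [-2.1  2.3 -0.2]
[439.8 258.7 100.1] [-1.8  3.2  0.6]
```

View pics/c2.png

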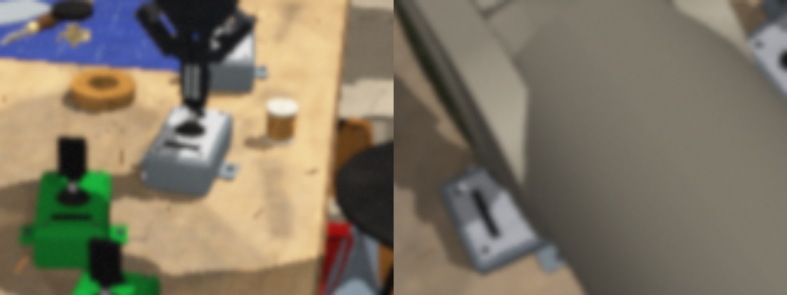

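The force along the push is about 3.4 N, against roughly 4 N with the lever fully over. I'll push 3 mm more for margin, then hold.

Request:
move_arm(
  plan=[-1,-1,0,0,0,-1,-2,0,0,0,-1,-3,0,0,0,-1,-3,0,0,0,-1,-3,0,0,0,-1,-3,0,0,0,-1,-3,0,0,0,-1,-3,0,0,0],
)

```text
clock: 3.82
position: [441.3, 256.0, 100.2]
orientation: [-180.0, 0.0, 114.4]
ft_force: [-3.2, 3.7, -0.4]
gripper_width: -0.001
```

Run:
```python
from h import *
F=[]
for i in range(6):
    s=ctrl.sense();F.append(s["ft_force"]);f=grab("scene")
print(s["position"],np.mean(F,0),np.mean(F,0)[:2]@[-.413,.91],np.std(F,0))
save(f,"s3.png",(235,160,325,240),8)
```

```text
[441.33387074 256.05648895 100.27592769] [-2.99200095  3.45279221 -0.49282033] 4.377737299273534 [0.36063104 0.34531131 0.52179629]
```

View pics/s3.png

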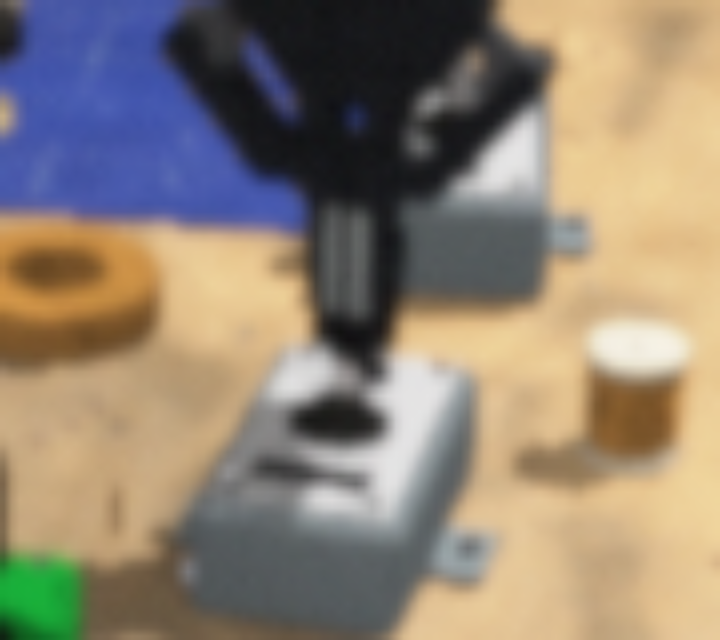

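The picture shows the lever leaning towards the dome under the fingertips. The mean force of 4.4 N works out to about 0.5 rad. I'll push 1 mm more and hold well over a second.

Request:
move_arm(
  plan=[-1,-1,0,0,0,-1,-1,0,0,0,-1,-1,0,0,0,-1,-1,0,0,0,-1,-1,0,0,0,-1,-1,0,0,0,-1,-1,0,0,0,-1,-1,0,0,0],
)

```text
clock: 4.78
position: [441.8, 255.1, 100.3]
orientation: [180.0, 0.0, 114.4]
ft_force: [-2.5, 3.8, -0.6]
gripper_width: 0.001
```

Request:
move_arm(
  plan=[-1,0,0,0,0,-1,0,0,0,0,-1,0,0,0,0,-1,0,0,0,0,-1,0,0,0,0,-1,0,0,0,0,-1,0,0,0,0,-1,0,0,0,0],
)

```text
clock: 5.45
position: [441.8, 255.2, 100.3]
orientation: [180.0, -0.0, 114.4]
ft_force: [-2.4, 3.8, -0.3]
gripper_width: -0.001
```

Request:
move_arm(
  plan=[-1,6,0,0,0,-1,12,0,0,0,-1,20,0,0,0,-1,30,0,0,0,-1,45,0,0,0,-1,70,0,0,0,-1,70,0,-30,0,-1,70,0,-70,0],
)

```text
clock: 6.12
position: [409.5, 319.5, 167.5]
orientation: [-179.6, 0.2, 114.6]
ft_force: [0.7, 0.5, -0.5]
gripper_width: 0.006
```

Request:
move_arm(
  plan=[-1,0,0,-40,0,-1,0,0,-80,0,-1,35,0,-80,0,-1,70,0,-80,0,-1,70,0,-80,0,-1,70,0,-80,0],
)

```text
clock: 6.62
position: [381.8, 385.3, 249.7]
orientation: [-179.9, 0.0, 114.7]
ft_force: [-0.3, -0.6, 0.1]
gripper_width: -0.0
```

Run:
```python
from h import *
s=ctrl.sense();print(s["clock"],s["position"],s["ft_force"])
save(grab("wrist"),"w4.png",k=1.42);save(grab("scene"),"s4.png",(150,130,350,260),3.9)
```

```text
6.6167 [381.82858214 385.30149457 249.70936383] [-0.29563595 -0.64816944  0.12306558]
```

View pics/s4.png

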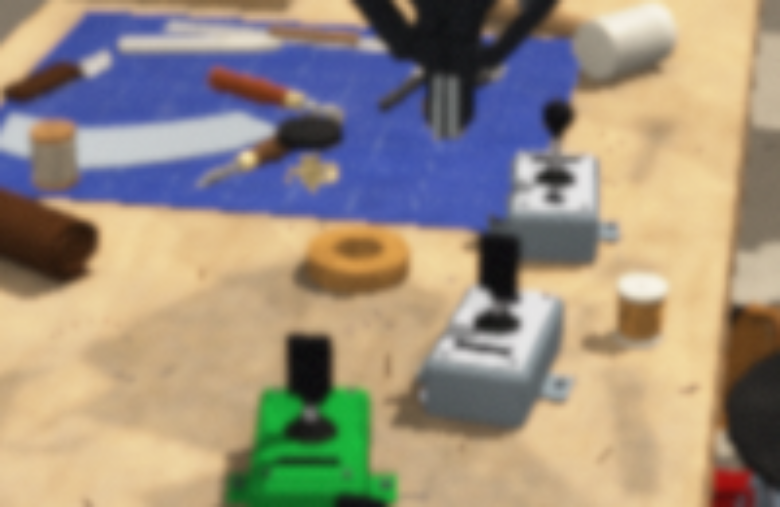

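View pics/w4.png

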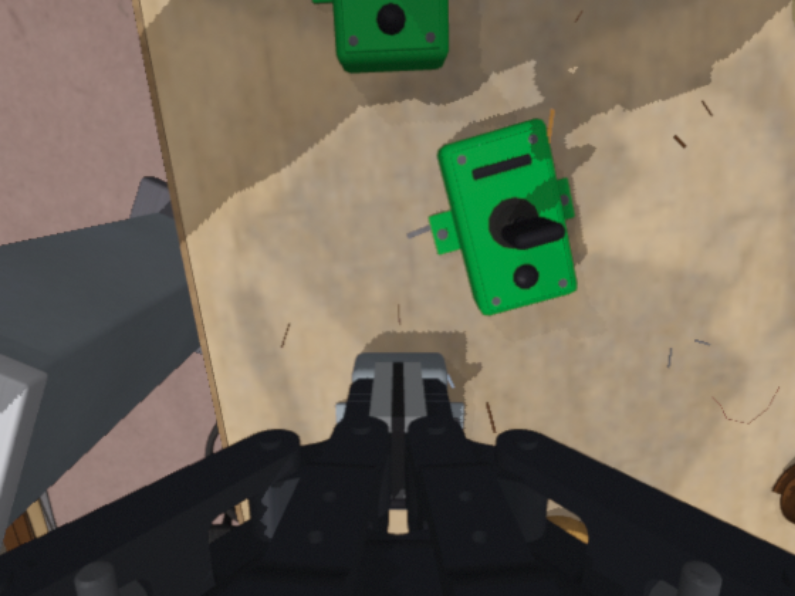

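The scene view shows the paddle upright again at (500,265), with the ball lever standing untouched at (557,120). The gripper is clear, about 230 mm above the worktop. Handing in.

```bash
python3 -c "from workcell import ctrl; print(ctrl.sign_off())"
```

```text
the job is handed in; nothing more can be done
None
```

I pushed the grey paddle switch's lever over towards its dome with the closed fingers, held it for about 2.5 s, then backed off so it sprang upright. I handed the job in at about 6.7 s of the 32 s allowed.

- **Finding the switch:** the dome and bar measured 74.2 mm apart, against 74 mm expected. The top and wrist views agreed on the box centre to about 2 mm.
- **How far over:** the steady push force was about 4.4 N, which I put at about 0.5 rad. There was no sharp rise in force against the stop. I estimated the angle from force and finger position, not from a reading of the joint. Finger position alone pointed slightly further over, nearer the stop.
- **After letting go:** the last scene picture shows the paddle lever upright and the ball lever upright. The gripper was well clear, and the force was near zero. The last wrist picture had the box hidden behind the fingers, so it confirmed nothing about the lever.

No check failed, and the hand-in gave no verdict.

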